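Shut the ribbon box, pop open the foil box

ROBOT

A 6-joint arm with a two-finger parallel gripper is mounted at the origin on a cart in front of the work surface, level with it; the furniture and walls round the work are solid. World frame = base frame: x ahead of the robot, y to its left, z up, the work surface at z = 0. Lengths are in m, angles in rad, forces in N, time in s.
With the tool pointing down it reaches from about 0.3 to 0.75 m from the base axis. Payload 8.5 kg.
Tool frame: the origin (TCP) lies midway between the tips of the shut fingers; the grasp point (between the pads) lies 19 mm behind it (grip_depth is the distance from the TCP to the grasp point, in m); x points along the fingers, z is the direction in which the jaws open and shut, and the axes are right-handed (so a half turn about x gives the same grasp; the last joint's range is limited). The gripper opens to 85 mm and grips with 20 to 120 N. Pads are 22 mm wide; open, the fingers measure 114 mm over their backs; the gripper's body (76 mm by 85 mm) begins 54 mm behind the grasp point. The pads swing forward as they close: fully open they stand 13 mm farther back than shut.
Start: joints at [-1.391, 0.381, 1.297, -0, 1.464, -0.215], TCP at [0.212, -0.508, 0.231] pointing down, gripper open.
Joint ranges: [-3.11, 3.11], [-0.89, 2.33], [0.22, 2.48], [-1.42, 4.56], [0.17, 2.85], [-2.88, 2.88]. Speed limits (rad/s): [2.39, 2.39, 3.14, 3.14, 3.14, 3.14].

INTERFACE

Orientations are given as a rotation vector (axis times angle).
In Python, from rig import state, capture, finish_job, spot_in, pinpoint, grip_depth gives the robot as it stands.
- The arm moves only by the tool carry_out, never from a script. Its argument "targets" is a list of rows, each a list of 3 entries, a list of its own where there are three numbers: the shift along the tool's x, y, z in mm, then the turn, a rotation vector about the tool's x, y, z in degrees, then the closure in counts, from 0 (fully open) to 255 (shut). In form: [[[dx, dy, dz], [ax, ay, az], gripper], ...]. A call has 1 to 10 rows; each row is the pose to reach, as a shift and turn from the pose measured when the call began, along the tool's axes at that moment; what a row does not reach only later rows make up. A row lasts 1/12 s, in which the tool goes at most 41.7 mm and 7.16 degrees, less where a joint would pass 70% of its speed; a pose out of reach is approached as far as the arm can. A call with a gripper value outside its range is refused whole. The fingers move at their own pace and stop on an object; "newtons" is the grip in N (left out, the last holds). Time passes only in rows, so rows that repeat a pose let the fingers close. It gives the time, the measured TCP pose, the force and the opening at its end, in the units of the state.
- state(): the state, without advancing time (a new reading comes with each control period).
- capture(name): name is "scene" or "side" or "wrist"; returns a dict with "pixels" (384x512x3 uint8, blue, green, red), "fx", "fy", "cx", "cy" (pixels), "R" (3x3) and "t" (3): a world point X has camera coordinates R X + t. Camera axes: x right, y down, z forward; pixel columns grow to the right and rows downward; lengths in m; the calibration is good to about 2 mm. A picture is of the moment at which its call begins. There is no depth.
- finish_job(): hands the job in, once; it reports no verdict.
Trained networks look in a picture, given as the dict that the camera call returned (one of the last four; its "shot" number tells which), for a name from the list of things; names that differ only in an ending like _2 or _b are one class to them, and where a whole thing is asked for, a point or a joint stands for the part that bears it (a point fixed in the world has none). Each returns a list of dicts, best first, with "score" (0 to 1); they miss things now and then, are a little off and sometimes report something else, mostly with a low value. They report only what shows in the picture. A call takes as long as a camera call. They do not tell look-alikes from the thing itself.
- spot_in(picture, target): "location" ([column, row] in pixels, amid what is visible of it).
- pinpoint(picture, target): "location" ([column, row] in pixels: a listed point, or the origin of a listed thing).
The state is a dict: "time_s": time; "joint_positions": joint angles; "qvel": joint speeds; "joint_efforts": joint torques, N m; "tool_pos": TCP position; "tool_rot": TCP orientation; "contact_force": force on the tool from outside, world axes, zero at the start; "wrist_torque": the same for the moment, N m; "gripper_width": finger opening in m.
Only numpy, scipy, OpenCV 4.12 (cv2) and the standard library are available. Lean on these libraries where they do the work, as an engineer would, in place of code of your own. Each camera call takes 0.05 s, during which the arm holds its last target. There are 200 camera calls.

TASK

We are finished with the ribbon and need the foil next. Of the three clear touch-latch boxes, first press down the lid of the one left ajar (with the ribbon spool in it) until it latches, and let go; then press the shut lid of the box that holds the foil roll so that it springs ajar. Leave the third box, with the binder clip, shut.

Things in the scene. Friction and masses are not known exactly. Their poses are not given: they have to be found in the camera images.
- ribbon_box_pad (a point): Box with the ribbon spool, starts ajar: lid raised 0.38 rad. The three boxes are alike: clear, 100 deep, 84 wide, 54 high, fixed, white-rimmed clear lid hinged at the far (+x) side. Point: top centre of the lid's round 20 mm dark metal finger pad, 14 mm from the front edge, 83 mm from the hinge; z: lid's normal, x: towards the hinge. Ajar it is 85 mm high; pressing straight down from there works.
- foil_box_pad (a point): Same point on the box with the foil roll (52 mm cylinder), latched shut: pad 55 mm high, z vertical. All three latches are push-push: press the pad to 6 to 10 mm (best 8) below its shut height, 2 to 4 N, hard stop at 10.5 mm, then lift off. A shut lid then springs up to 0.38 rad; an ajar lid comes back up to its shut height and stays. Each such press flips it.
- clip_box_pad (a point): Same point on the box with the binder clip, which starts latched shut (pad 55 mm high, z vertical) and must stay shut.
Not all that is in view belongs to the job. Leave any orange look-alike of the part that bears foil_box_pad alone.

How it is judged:
On the way, in this order (a step that is already met when the one before it is completed fails the run):
1. the ribbon box is latched shut and let go, while the foil box is still shut (angle between ribbon_box_pad's own z axis and vertical below 0.07 rad and angle between foil_box_pad's own z axis and vertical below 0.1 rad and contact force between the fingers and anything else below 0.3 N), for 0.2 s.
2. the foil box has sprung ajar (angle between foil_box_pad's own z axis and vertical above 0.25 rad), for 0.2 s.
At the end, for the whole second after the job is handed in: Left alone, the ribbon box's lid stays latched shut (level within 0.07 rad), the foil box's lid stands ajar (raised by more than 0.25 rad; by itself it springs to about 0.38 rad) and the binder-clip box's lid is still shut (level within 0.07 rad) (angle between each of ribbon_box_pad, clip_box_pad's own z axis and vertical below 0.07 rad and angle between foil_box_pad's own z axis and vertical above 0.25 rad); the robot touches nothing.
It fails at once if the binder-clip box springs open (angle between clip_box_pad's own z axis and vertical above 0.12 rad).
It also fails if it takes over 32 s, if anything falls off the work surface, if the arm or the gripper's body presses on something with over 40 N, if the wrist force passes 120 N, or if a joint passes its speed limit or range.

## Working session

There is one attempt and no reset: what is moved stays moved. The work goes in short steps, Python scripts to look and compute and a tool call to move; the robot and the scene stay as the last step left them, time stands still between calls to the robot, and variables do not carry over. Pictures are saved under pics/ and viewed, about 8 in all and at most 12, crops included, and the job is handed in when it is done.

Besides the shell and the picture viewer there is one more tool, called as a command line: name --argument value ..., lists and objects as JSON in quotes. carry_out: Moves the arm, as the interface text tells. Its arguments: {"type":"object","properties":{"targets":{"type":"array"},"newtons":{"type":"number"}},"required":["targets"]}

```bash
mkdir -p pics
cat > h.py <<'E'
import numpy as np,cv2
from rig import *
from scipy.spatial.transform import Rotation as Ro
def ray(p,uv):
    R=np.array(p["R"]);t=np.array(p["t"]);d=R.T@np.array([(uv[0]-p["cx"])/p["fx"],(uv[1]-p["cy"])/p["fy"],1]);return -R.T@t,d
def atz(p,uv,z):
    o,d=ray(p,uv);return o+d*(z-o[2])/d[2]
E
python3 - <<'E'
from h import *
ims=[]
for c in ("scene","side"):
    p=capture(c);cv2.imwrite(f"pics/{c}1.png",p["pixels"])
    for n in ("ribbon_box_pad","foil_box_pad","clip_box_pad"):
        for r in pinpoint(p,n): print(c,n,np.round(r["location"]),round(r["score"],2),atz(p,r["location"],.055).round(3),atz(p,r["location"],.085).round(3))
print(state())
E
```

```text
scene ribbon_box_pad [160. 254.] 0.89 [0.544 0.364 0.055] [0.522 0.385 0.085]
scene foil_box_pad [294. 189.] 0.82 [ 0.388 -0.013  0.055] [0.372 0.022 0.085]
scene foil_box_pad [302. 140.] 0.61 [ 0.48  -0.242  0.055] [ 0.46  -0.199  0.085]
scene clip_box_pad [213. 237.] 0.66 [0.471 0.255 0.055] [0.451 0.28  0.085]
side ribbon_box_pad [148. 231.] 0.76 [0.555 0.342 0.055] [0.512 0.382 0.085]
side foil_box_pad [297. 188.] 0.97 [ 0.381 -0.008  0.055] [0.353 0.063 0.085]
side foil_box_pad [299. 160.] 0.81 [ 0.463 -0.227  0.055] [ 0.428 -0.137  0.085]
side clip_box_pad [214. 223.] 0.89 [0.459 0.251 0.055] [0.425 0.299 0.085]
{'time_s': 0.4, 'joint_positions': array([-1.39127236e+00,  3.80676165e-01,  1.29753680e+00, -9.63443652e-07,
        1.46358787e+00, -2.15315177e-01]), 'qvel': array([ 0.00165613,  0.00049899, -0.00080257, -0.00163645,  0.00060415,
       -0.00075374]), 'joint_efforts': array([-5.95216734e-04, -4.47913170e+01, -2.31233847e+01, -1.57539548e-04,
        1.38213753e-03,  1.10855683e-05]), 'tool_pos': array([ 0.2115417 , -0.50762547,  0.23123528]), 'tool_rot': array([ 0.91376796,  1.37065876, -0.91352229]), 'contact_force': array([ 1.49213703, -0.19649326,  0.36228554]), 'wrist_torque': array([-0.0012129 , -0.00198598, -0.01219939]), 'gripper_width': 0.08558611952658252}
```

View pics/scene1.png

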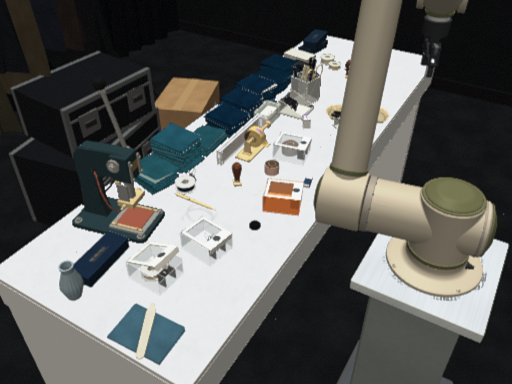

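View pics/side1.png

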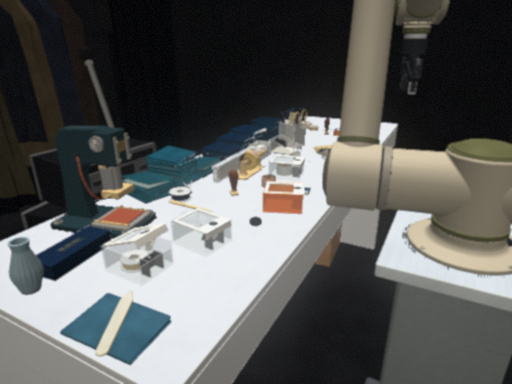

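```bash
cat >> h.py <<'E'
def go(T):
    s=state();M=Ro.from_rotvec(s["tool_rot"]).as_matrix()
    print("tool axes cols",M.round(2).tolist(),"pos",s["tool_pos"].round(4),"F",s["contact_force"].round(2))
    for x in T: print(x,"shift mm",(1000*M.T@(np.array(x)-s["tool_pos"])).round(1))
E
python3 - <<'E'
from h import *
a=cv2.imread("pics/scene1.png");b=cv2.imread("pics/side1.png")
r=lambda i:cv2.resize(i,(400,300),interpolation=3)
cv2.imwrite("pics/crop1.png",np.vstack([np.hstack([r(a[210:300,120:240]),r(a[115:175,252:332])]),np.hstack([r(b[195:285,95:240]),r(b[135:195,252:332])])]))
go([(.47,-.235,.25),(.46,.25,.25),(.515,.384,.25)])
E
```

```text
tool axes cols [[-0.0, 0.92, 0.38], [0.0, 0.38, -0.92], [-1.0, 0.0, -0.0]] pos [ 0.2115 -0.5076  0.2312] F [ 1.49 -0.2   0.36]
(0.47, -0.235, 0.25) shift mm [ -18.7  343.4 -152.2]
(0.46, 0.25, 0.25) shift mm [ -18.6  520.8 -603.8]
(0.515, 0.384, 0.25) shift mm [ -18.6  623.1 -706.3]
```

View pics/crop1.png

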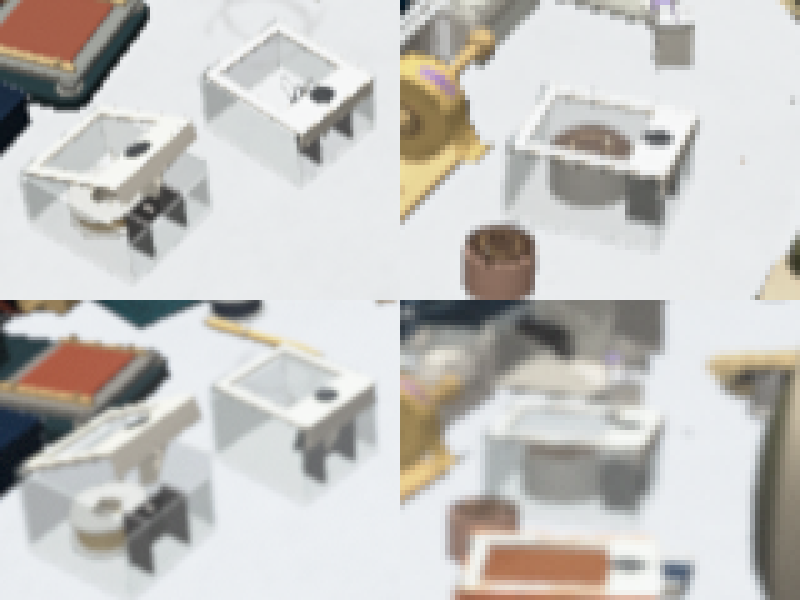

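carry_out --targets '[[[-20,38,-17],[0,0,0],255],[[-20,76,-34],[0,0,0],255],[[-20,114,-51],[0,0,0],255],[[-20,152,-68],[0,0,0],255],[[-20,190,-85],[0,0,0],255],[[-20,228,-101],[0,0,0],255],[[-20,266,-118],[0,0,0],255],[[-20,305,-135],[0,0,0],255],[[-20,324,-152],[0,0,0],255],[[-20,324,-152],[0,0,0],255]]'

```text
time_s: 1.23
tool_pos: [0.4542, -0.2384, 0.2514]
tool_rot: [0.911, 1.373, -0.908]
contact_force: [0.0, -0.7, 0.3]
gripper_width: 0.0003
```

Run:
```python
from h import *
p=capture("wrist");cv2.imwrite("pics/w1.png",p["pixels"])
for r in pinpoint(p,"foil_box_pad"): print(np.round(r["location"]),round(r["score"],2),atz(p,r["location"],.055).round(4))
go([(.515,.384,.22),(.515,.384,.25)])
print((-np.array(p["R"]).T@p["t"]).round(3))
```

```text
[ 69. 150.] 0.73 [ 0.3888 -0.0136  0.055 ]
[257. 156.] 0.6 [ 0.4751 -0.2372  0.055 ]
tool axes cols [[-0.0, 0.92, 0.39], [0.0, 0.39, -0.92], [-1.0, -0.0, -0.0]] pos [ 0.4525 -0.2419  0.2513] F [-0.87 -0.81 -0.95]
(0.515, 0.384, 0.22) shift mm [  31.3  299.7 -553.1]
(0.515, 0.384, 0.25) shift mm [   1.3  299.7 -553.1]
[ 0.52  -0.212  0.395]
```

View pics/w1.png

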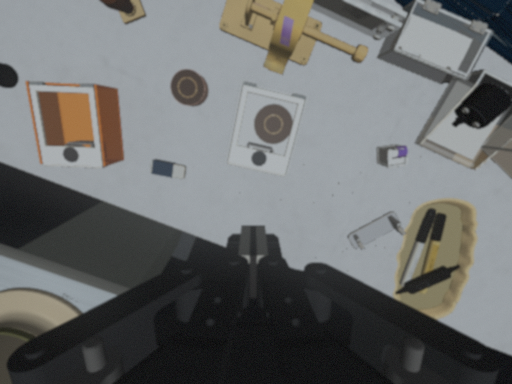

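The wrist view shows the white foil box, with the roll in it and its pad at about (259,157). The orange look-alike is at left (70,153). Next I go to the ribbon box.

carry_out --targets '[[[0,18,-34],[0,0,0],255],[[0,36,-67],[0,0,0],255],[[0,54,-100],[0,0,0],255],[[0,72,-134],[0,0,0],255],[[0,90,-167],[0,0,0],255],[[0,108,-200],[0,0,0],255],[[0,126,-234],[0,0,0],255],[[0,144,-267],[0,0,0],255],[[0,162,-300],[0,0,0],255],[[0,180,-334],[0,0,0],255]]'

```text
time_s: 2.17
tool_pos: [0.4896, 0.1361, 0.2514]
tool_rot: [0.913, 1.37, -0.914]
contact_force: [0.9, -1.4, 0.1]
gripper_width: 0.0001
```

Run:
```python
from h import *
go([(.50,.384,.25)])
```

```text
tool axes cols [[0.0, 0.92, 0.38], [-0.0, 0.38, -0.92], [-1.0, 0.0, 0.0]] pos [0.4896 0.1361 0.2514] F [ 0.94 -1.42  0.11]
(0.5, 0.384, 0.25) shift mm [   1.3  105.  -224.8]
```

carry_out --targets '[[[0,17,-36],[0,0,0],255],[[0,34,-72],[0,0,0],255],[[0,50,-108],[0,0,0],255],[[0,67,-144],[0,0,0],255],[[0,84,-180],[0,0,0],255],[[0,100,-210],[0,0,0],255],[[0,105,-225],[0,0,0],255],[[0,105,-225],[0,0,0],255],[[0,105,-225],[0,0,0],255]]'

```text
time_s: 2.92
tool_pos: [0.5006, 0.3834, 0.2508]
tool_rot: [0.913, 1.37, -0.915]
contact_force: [0.2, -0.7, -0.6]
gripper_width: -0.0
```

Run:
```python
from h import *
p=capture("wrist");cv2.imwrite("pics/w2.png",p["pixels"])
for n in ("ribbon_box_pad","clip_box_pad"):
  for r in pinpoint(p,n): print(n,np.round(r["location"]),round(r["score"],2),atz(p,r["location"],.055).round(4),atz(p,r["location"],.085).round(4))
go([(.515,.384,.11)])
```

```text
ribbon_box_pad [259. 160.] 0.57 [0.5181 0.38   0.055 ] [0.5224 0.3827 0.085 ]
clip_box_pad [331. 229.] 0.85 [0.4687 0.2509 0.055 ] [0.4773 0.2649 0.085 ]
tool axes cols [[0.0, 0.92, 0.38], [-0.0, 0.38, -0.92], [-1.0, 0.0, 0.0]] pos [0.5006 0.3825 0.2516] F [-0.06  0.23  0.22]
(0.515, 0.384, 0.11) shift mm [141.6  13.8   4. ]
```

View pics/w2.png

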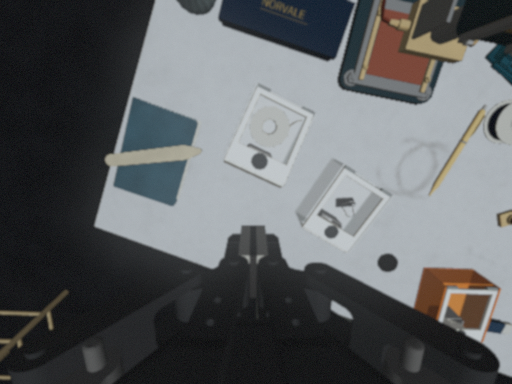

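Ribbon box: pad at (260,161), about (0.522,0.383) ajar; the clip box is shut at right. I descend at x≈0.519, halfway along the pad's path.

carry_out --targets '[[[35,17,6],[0,0,0],255],[[70,17,6],[0,0,0],255],[[105,17,6],[0,0,0],255],[[135,17,6],[0,0,0],255],[[150,17,6],[0,0,0],255],[[150,17,6],[0,0,0],255],[[150,17,6],[0,0,0],255]]'

```text
time_s: 3.65
tool_pos: [0.5192, 0.3824, 0.102]
tool_rot: [0.916, 1.369, -0.917]
contact_force: [1.1, -0.4, 0.4]
gripper_width: 0.0
```

Run:
```python
from h import *
go([(.519,.383,.047)])
```

```text
tool axes cols [[0.0, 0.92, 0.38], [-0.0, 0.38, -0.92], [-1.0, -0.0, 0.0]] pos [0.5192 0.3824 0.102 ] F [ 1.05 -0.38  0.36]
(0.519, 0.383, 0.047) shift mm [55.   0.  -0.7]
```

carry_out --targets '[[[10,0,0],[0,0,0],255],[[18,0,0],[0,0,0],255],[[26,0,0],[0,0,0],255],[[33,0,0],[0,0,0],255],[[40,0,0],[0,0,0],255],[[46,0,0],[0,0,0],255],[[51,0,0],[0,0,0],255],[[55,0,0],[0,0,0],255],[[55,0,0],[0,0,0],255],[[55,0,0],[0,0,0],255]]'

```text
time_s: 4.48
tool_pos: [0.5192, 0.3824, 0.0469]
tool_rot: [0.916, 1.369, -0.917]
contact_force: [-1.3, -0.1, 2.0]
gripper_width: 0.0001
```

Depth and force (2.0 N) both fit a press. I lift off slowly.

carry_out --targets '[[[-4,0,0],[0,0,0],255],[[-8,0,0],[0,0,0],255],[[-14,0,0],[0,0,0],255],[[-22,0,0],[0,0,0],255],[[-50,0,0],[0,0,0],255],[[-90,0,0],[0,0,0],255],[[-130,0,0],[0,0,0],255],[[-170,0,0],[0,0,0],255],[[-205,-17,-6],[0,0,0],255],[[-205,-17,-6],[0,0,0],255]]'

```text
time_s: 5.32
tool_pos: [0.5011, 0.3827, 0.2613]
tool_rot: [0.924, 1.362, -0.905]
contact_force: [-0.1, -0.3, 1.1]
gripper_width: -0.0001
```

Run:
```python
from h import *
p=capture("wrist");cv2.imwrite("pics/w3.png",p["pixels"])
s=capture("side")
for n in ("ribbon_box_pad","clip_box_pad"):
  for r in pinpoint(p,n): print(n,np.round(r["location"]),round(r["score"],2),atz(p,r["location"],.055).round(4))
  for r in pinpoint(s,n): print("side",n,np.round(r["location"]),round(r["score"],2),atz(s,r["location"],.055).round(4))
r=lambda i:cv2.resize(i,(400,400),interpolation=3)
cv2.imwrite("pics/c3.png",np.hstack([r(p["pixels"][60:270,200:410]),r(s["pixels"][180:310,100:240])]))
go([(.475,-.237,.2)])
```

```text
ribbon_box_pad [255. 162.] 0.6 [0.5153 0.3842 0.055 ]
side ribbon_box_pad [150. 248.] 0.55 [0.5079 0.3887 0.055 ]
clip_box_pad [329. 230.] 0.7 [0.4664 0.2496 0.055 ]
side clip_box_pad [214. 223.] 0.78 [0.4583 0.2522 0.055 ]
tool axes cols [[-0.0, 0.92, 0.38], [-0.0, 0.38, -0.92], [-1.0, -0.0, 0.0]] pos [0.5011 0.3814 0.2503] F [-0.41  0.13  0.63]
(0.475, -0.237, 0.2) shift mm [  51.8 -259.8  561.6]
```

View pics/c3.png

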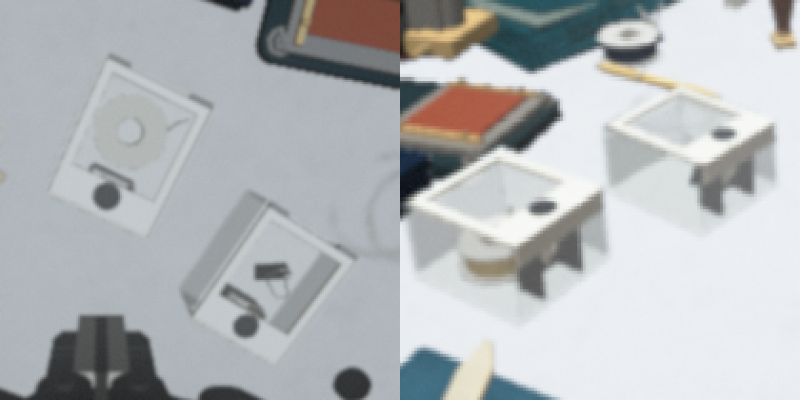

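The ribbon lid is now level and latched, and nothing is touching it. On to the foil box.

carry_out --targets '[[[0,-16,34],[0,0,0],255],[[0,-32,68],[0,0,0],255],[[0,-48,102],[0,0,0],255],[[0,-64,136],[0,0,0],255],[[0,-80,170],[0,0,0],255],[[0,-95,204],[0,0,0],255],[[0,-111,238],[0,0,0],255],[[0,-127,272],[0,0,0],255],[[0,-143,306],[0,0,0],255],[[0,-158,340],[0,0,0],255]]'

```text
time_s: 6.45
tool_pos: [0.4841, 0.0049, 0.2504]
tool_rot: [0.914, 1.372, -0.92]
contact_force: [1.9, -0.1, 0.0]
gripper_width: -0.0001
```

Run:
```python
from h import *
go([(.455,-.237,.22)])
```

```text
tool axes cols [[-0.0, 0.92, 0.38], [-0.0, 0.38, -0.92], [-1.0, -0.0, 0.0]] pos [0.4841 0.0049 0.2504] F [ 1.92 -0.13  0.02]
(0.455, -0.237, 0.22) shift mm [  30.9 -119.   212.6]
```

carry_out --targets '[[[0,-19,34],[0,0,0],255],[[0,-38,68],[0,0,0],255],[[0,-57,102],[0,0,0],255],[[0,-76,136],[0,0,0],255],[[10,-95,170],[0,0,0],255],[[30,-112,200],[0,0,0],255],[[30,-119,213],[0,0,0],255],[[30,-119,213],[0,0,0],255],[[30,-119,213],[0,0,0],255]]'

```text
time_s: 7.2
tool_pos: [0.455, -0.2374, 0.2205]
tool_rot: [0.915, 1.373, -0.921]
contact_force: [-0.0, 0.9, 1.0]
gripper_width: -0.0001
```

Run:
```python
from h import *
p=capture("wrist")
for r in pinpoint(p,"foil_box_pad"): print(np.round(r["location"]),round(r["score"],2),atz(p,r["location"],.055).round(4))
go([(.475,-.237,.07)])
```

```text
[ 55. 159.] 0.85 [ 0.3864 -0.0174  0.055 ]
[257. 161.] 0.7 [ 0.4744 -0.2358  0.055 ]
tool axes cols [[-0.0, 0.92, 0.38], [-0.0, 0.38, -0.92], [-1.0, -0.0, -0.0]] pos [ 0.4554 -0.2362  0.2213] F [-1.3   0.43  0.77]
(0.475, -0.237, 0.07) shift mm [151.2  18.4   8.2]
```

carry_out --targets '[[[35,18,8],[0,0,0],255],[[70,18,8],[0,0,0],255],[[105,18,8],[0,0,0],255],[[135,18,8],[0,0,0],255],[[150,18,8],[0,0,0],255],[[150,18,8],[0,0,0],255],[[150,18,8],[0,0,0],255],[[150,18,8],[0,0,0],255]]'

```text
time_s: 7.97
tool_pos: [0.4755, -0.2368, 0.0728]
tool_rot: [0.912, 1.37, -0.918]
contact_force: [0.3, -0.0, 0.1]
gripper_width: -0.0002
```

Run:
```python
from h import *
go([(.475,-.2365,.047)])
```

```text
tool axes cols [[-0.0, 0.92, 0.38], [-0.0, 0.38, -0.92], [-1.0, -0.0, 0.0]] pos [ 0.4755 -0.2368  0.0728] F [ 0.32 -0.02  0.13]
(0.475, -0.2365, 0.047) shift mm [25.8 -0.2 -0.5]
```

carry_out --targets '[[[7,0,0],[0,0,0],255],[[13,0,0],[0,0,0],255],[[18,0,0],[0,0,0],255],[[22,0,0],[0,0,0],255],[[25,0,0],[0,0,0],255],[[25,0,0],[0,0,0],255],[[25,0,0],[0,0,0],255],[[25,0,0],[0,0,0],255]]'

```text
time_s: 8.63
tool_pos: [0.4755, -0.2369, 0.048]
tool_rot: [0.912, 1.369, -0.918]
contact_force: [0.9, 0.4, 1.7]
gripper_width: 0.0
```

carry_out --targets '[[[-5,0,0],[0,0,0],255],[[-15,0,0],[0,0,0],255],[[-30,0,0],[0,0,0],255],[[-60,0,0],[0,0,0],255],[[-95,0,0],[0,0,0],255],[[-135,0,0],[0,0,0],255],[[-170,0,0],[0,0,0],255],[[-200,-30,-10],[0,0,0],255],[[-200,-30,-10],[0,0,0],255],[[-200,-30,-10],[0,0,0],255]]'

```text
time_s: 9.47
tool_pos: [0.4437, -0.2386, 0.2504]
tool_rot: [0.911, 1.365, -0.919]
contact_force: [0.1, 0.4, -0.8]
gripper_width: 0.0002
```

Run:
```python
from h import *
p=capture("side");q=capture("scene")
r=lambda i:cv2.resize(i,(400,300),interpolation=3)
a=p["pixels"];b=q["pixels"]
cv2.imwrite("pics/c4.png",np.vstack([np.hstack([r(a[195:285,95:240]),r(a[125:185,252:332])]),np.hstack([r(b[210:300,120:240]),r(b[110:170,252:332])])]))
go([])
```

```text
tool axes cols [[-0.0, 0.92, 0.38], [-0.0, 0.38, -0.92], [-1.0, -0.0, 0.0]] pos [ 0.4441 -0.2382  0.2477] F [-0.23  0.66 -0.06]
```

View pics/c4.png

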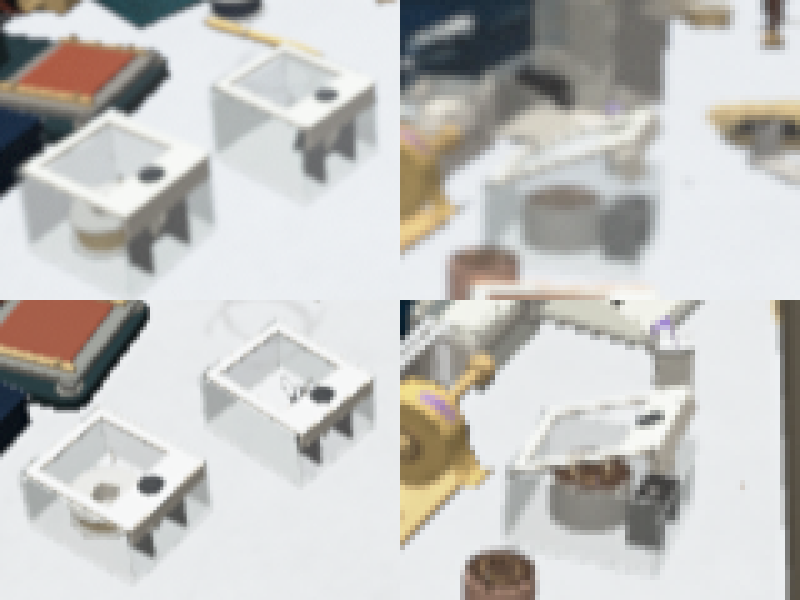

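The foil lid stands ajar, the ribbon and clip lids are level, and the arm is clear.

```bash
python3 -c "
from rig import *
print(finish_job())"
```

```text
the job is handed in; nothing more can be done
None
```

The job is done and handed in. With closed fingers I pressed the ribbon box's lid to about 8 mm below its shut height (about 2 N) and lifted off. I then did the same on the foil box to about 7 mm below (about 1.7 N).

**Final pictures, scene and side cameras:** the ribbon lid is level and latched, the foil lid stands ajar, and the binder-clip lid is still shut. The orange look-alike was not touched. I did not measure the lid angles; this is from the pictures.

**Arm:** it ended about 0.25 m up, clear of everything, at about 9.5 s of the 32 s allowed. The force reading there was only noise of about 1 N.

No checks failed or disagreed. The foil press read slightly under the stated 2 to 4 N, within that noise, and the lid did spring open. The hand-in gave no verdict.

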